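# Change the bayonet filter cartridges of a lab manifold

## Task

Change the filters: push down, turn anticlockwise and lift out every spent brown cartridge and put it in the grey tray, and fit every fresh one in the dock into the holder with the collar of its own colour. Press the yellow lever of a pocket to raise its cartridge; push it down into the holder against the spring and turn it clockwise until it locks, handle in line with the row of holders. Leave the beaker and the jars alone; a holder with no fresh cartridge of its colour stays empty.

Things in the scene. Friction and masses are not known exactly. Their poses are not given: they have to be found in the camera images.
- dock: grey storage dock fixed on the bench, 64 x 204 x 78 mm high, long in y; origin: centre of its underside. Three square pockets, 47 mm wide, at its y = +64, 0, -64 mm. A cartridge stands upright in a pocket, foot 8 mm above the dock's underside, its top flush with the dock's top so that it cannot be gripped. Each pocket has a yellow ejector lever on the dock's front (-x) side
- manifold: aluminium rail fixed on the bench, 96 x 270 x 10 mm, long in y; origin: centre of its underside. Three square bayonet holders stand on it in a row along its y, 80 mm apart, in any colour order
- lever_0 (a joint): ejector lever of the pocket at dock y = +64 mm, a yellow paddle 24 mm wide, 54 mm long, pivot at dock x = -37, z = 56 mm. 0 = up (slopes up 0.35 rad), 0.8 rad = fully down (slopes down 0.45 rad). Pressing it (about 7 N) raises the cartridge 37.5 mm per rad, 30 mm at full travel: then its whole handle is clear of the dock. Stiff, stays where it is left
- lever_0_pad (a point): where to press that lever: on top of the paddle, 42 mm from the pivot; goes down 33 mm over the full travel
- lever_1 (a joint): ejector lever of the pocket at dock y = +0 mm, a yellow paddle 24 mm wide, 54 mm long, pivot at dock x = -37, z = 56 mm. 0 = up (slopes up 0.35 rad), 0.8 rad = fully down (slopes down 0.45 rad). Pressing it (about 7 N) raises the cartridge 37.5 mm per rad, 30 mm at full travel: then its whole handle is clear of the dock. Stiff, stays where it is left
- lever_1_pad (a point): where to press that lever: on top of the paddle, 42 mm from the pivot; goes down 33 mm over the full travel
- lever_2 (a joint): ejector lever of the pocket at dock y = -64 mm, a yellow paddle 24 mm wide, 54 mm long, pivot at dock x = -37, z = 56 mm. 0 = up (slopes up 0.35 rad), 0.8 rad = fully down (slopes down 0.45 rad). Pressing it (about 7 N) raises the cartridge 37.5 mm per rad, 30 mm at full travel: then its whole handle is clear of the dock. Stiff, stays where it is left
- lever_2_pad (a point): where to press that lever: on top of the paddle, 42 mm from the pivot; goes down 33 mm over the full travel
- cartridge_blue: fresh cartridge, white with blue handle and band; in a dock pocket, or absent (None). Origin: centre of its foot, z up. Spigot 28 mm across to 23 mm up, two lugs at +y and -y (8 mm wide, to 20 mm from the axis, 6 to 11 mm up); body 44 mm across, 23 to 48 mm up; handle bar 14 mm thick in x, 36 mm long in y, up to 70 mm. A half turn is the same. 0.12 kg; handle within 0.6 rad of the dock's y
- cartridge_orange: fresh cartridge, white with orange handle and band, in a dock pocket, or absent (None); shaped as the blue one: 70 mm tall, handle bar 14 mm thick in x, 36 mm long in y, 47 to 70 mm above the foot; origin: centre of its foot, z up its axis; 0.12 kg
- cartridge_green: fresh cartridge, white with green handle and band, in a dock pocket, or absent (None); shaped as the blue one: 70 mm tall, handle bar 14 mm thick in x, 36 mm long in y, 47 to 70 mm above the foot; origin: centre of its foot, z up its axis; 0.12 kg
- spent_in_blue: spent cartridge, brown with black handle, locked at the start in the holder with the blue collar, or absent (None); shaped as the blue one: 70 mm tall, handle bar 14 mm thick in x, 36 mm long in y, 47 to 70 mm above the foot; origin: centre of its foot, z up its axis; 0.12 kg. To take it out: press it down 5 to 6 mm, turn 78 deg anticlockwise seen from above, lift
- spent_in_orange: spent cartridge, brown with black handle, locked at the start in the holder with the orange collar, or absent (None); shaped as the blue one: 70 mm tall, handle bar 14 mm thick in x, 36 mm long in y, 47 to 70 mm above the foot; origin: centre of its foot, z up its axis; 0.12 kg. To take it out: press it down 5 to 6 mm, turn 78 deg anticlockwise seen from above, lift
- spent_in_green: spent cartridge, brown with black handle, locked at the start in the holder with the green collar, or absent (None); shaped as the blue one: 70 mm tall, handle bar 14 mm thick in x, 36 mm long in y, 47 to 70 mm above the foot; origin: centre of its foot, z up its axis; 0.12 kg. To take it out: press it down 5 to 6 mm, turn 78 deg anticlockwise seen from above, lift
- holder_blue: bayonet holder with blue collar, 74 x 74 x 46 mm, on the rail; origin: centre of its underside (10 mm above the bench), axes as the rail's. A cartridge is locked when its foot is about 30 mm above this origin, its handle (y) in line with the holder's y and so with the row (white marks; play 0.15 rad). Not locked: the spring lifts the foot to about 35 mm, or the handle points elsewhere
- holder_blue_mouth (a point): centre of its 31 mm mouth, level with the collar's top. Lugs enter only with the handle 78 deg (+-7) anticlockwise from above from the holder's y (black dots), or a half turn more. Press till the foot is 20 to 22 mm below this point (spring 800 N/m meets it at 9 mm, about 10 N; bottoms at 23 mm), turn 78 deg clockwise to the stop, let go: it springs up about 5 mm into the lock
- holder_orange: bayonet holder with orange collar, 74 x 74 x 46 mm, on the rail; origin: centre of its underside (10 mm above the bench), axes as the rail's. A cartridge is locked when its foot is about 30 mm above this origin, its handle (y) in line with the holder's y and so with the row (white marks; play 0.15 rad). Not locked: the spring lifts the foot to about 35 mm, or the handle points elsewhere
- holder_orange_mouth (a point): centre of its 31 mm mouth, level with the collar's top. Lugs enter only with the handle 78 deg (+-7) anticlockwise from above from the holder's y (black dots), or a half turn more. Press till the foot is 20 to 22 mm below this point (spring 800 N/m meets it at 9 mm, about 10 N; bottoms at 23 mm), turn 78 deg clockwise to the stop, let go: it springs up about 5 mm into the lock
- holder_green: bayonet holder with green collar, 74 x 74 x 46 mm, on the rail; origin: centre of its underside (10 mm above the bench), axes as the rail's. A cartridge is locked when its foot is about 30 mm above this origin, its handle (y) in line with the holder's y and so with the row (white marks; play 0.15 rad). Not locked: the spring lifts the foot to about 35 mm, or the handle points elsewhere
- holder_green_mouth (a point): centre of its 31 mm mouth, level with the collar's top. Lugs enter only with the handle 78 deg (+-7) anticlockwise from above from the holder's y (black dots), or a half turn more. Press till the foot is 20 to 22 mm below this point (spring 800 N/m meets it at 9 mm, about 10 N; bottoms at 23 mm), turn 78 deg clockwise to the stop, let go: it springs up about 5 mm into the lock
- grey_tray: loose open grey tray, 140 x 200 x 35 mm high, long in y; origin: centre of its underside, floor and walls 5 mm thick. On the bench to the robot's left; may be knocked aside
- beaker_100: bystander: glass beaker 56 mm across, 69 mm tall, origin centre of its underside
- jar_red: bystander: sample jar with red lid, 44 mm across, 55 mm tall, origin centre of its underside
- jar_white: bystander: sample jar with white lid, 52 mm across, 62 mm tall, origin centre of its underside
Things that resemble listed ones, but are neither listed nor needed, are in the scene too. Leave any purple or turquoise look-alike of the cartridge_green alone.

How it is judged:
By the outcome, as a careful person would: the job done as asked, in the order asked, and still so for the second after the job is handed in, with the robot touching nothing.
Of cartridge_blue, cartridge_orange, cartridge_green only 2 to 3 are there at a start; the rules pass over those that are not, and their reading is None.
Of spent_in_blue, spent_in_orange, spent_in_green only 2 to 2 are there at a start; the rules pass over those that are not, and their reading is None.
At some moment in a run one of grey_tray may be knocked a few centimetres aside while the robot is not near it.
It also fails if it takes over 210 s, if anything falls off the work surface, if the arm or the gripper's body presses on something with over 40 N, if the wrist force passes 120 N, or if a joint passes its speed limit or range.

## Robot

A 6-joint arm with a two-finger parallel gripper is mounted at the origin on a cart in front of the work surface, level with it; the furniture and walls round the work are solid. World frame = base frame: x ahead of the robot, y to its left, z up, the work surface at z = 0. Lengths are in mm, angles in rad, forces in N, time in s.
With the tool pointing down it reaches from about 300 to 775 mm from the base axis. Payload 14.6 kg.
Tool frame: the origin (TCP) lies midway between the tips of the shut fingers; the grasp point (between the pads) lies 19 mm behind it; z points along the fingers, y is the line along which they close (so a half turn about z gives the same grasp; the last joint's range is limited). The gripper opens to 94 mm and grips with 3 to 60 N. Pads are 16 mm wide; open, the fingers measure 119 mm over their backs; the gripper's body (75 mm by 177 mm) begins 78 mm behind the grasp point.
Start: joints at [1.253, 0.3, 1.521, -0, 1.321, -0.067], TCP at [136.496, 532.783, 205.446] pointing down, gripper open.
Joint ranges: [-3.03, 3.03], [-0.79, 2.21], [0.23, 2.52], [-1.04, 4.18], [0, 3.07], [-2.55, 2.55]. Speed limits (rad/s): [2.22, 2.22, 2.57, 3.14, 3.14, 3.14].

## Interface

Orientations are given as [roll, pitch, yaw] about the fixed x, y, z axes, in that order (R = Rz(yaw) Ry(pitch) Rx(roll)).
In Python, from cell import manip, camera gives the robot as it stands.
- The arm moves only by the tool move_arm, never from a script. Its arguments are lists of equal length, an entry for each row: "dp": the shift along the world's x, y, z in mm, a list of three; "rotation": the turn, a rotation vector about the world's x, y, z in rad, a list of three; "hand": the opening, from 0 (shut) to 1 (fully open). A call has 1 to 10 rows; each row shifts and turns the commanded pose from where the row before left it; what a row does not reach is not made up. A row lasts 1/8 s, in which the tool goes at most 62.5 mm and 10.7 degrees, less where a joint would pass 70% of its speed; a pose out of reach is approached as far as the arm can. A call with a gripper value outside its range is refused whole. The fingers move at their own pace and stop on an object; "newtons" is the grip in N (left out, the last holds). Time passes only in rows, so rows that do not move let the fingers close. It gives the time, the measured TCP pose, the force, the opening and the grip force at its end, in the units of the state.
- manip.read_state(): the state, without advancing time (a new reading comes with each control period).
- camera(name): name is "side" or "top"; returns a dict with "image" (400x640x3 uint8, red, green, blue), "fx", "fy", "cx", "cy" (pixels), "k1" (the pictures are not rectified: a ray, as slopes to the right and down, at radius r is drawn at 1 + k1 r^2 times it, then the intrinsics apply), "R" (3x3) and "t" (3): a world point X has camera coordinates R X + t. Camera axes: x right, y down, z forward; pixel columns grow to the right and rows downward; lengths in mm; the calibration is good to about 2 mm. A picture is of the moment at which its call begins. There is no depth.
- manip.sign_off(): hands the job in; it is judged then, once.
The state is a dict: "clock": time; "joints": joint angles; "qd": joint speeds; "effort": joint torques, N m; "eef_pos": TCP position; "eef_rot": TCP orientation; "wrist_force": force on the tool from outside, world axes, zero at the start; "moment": the same for the moment, N m; "finger_gap": finger opening in mm; "finger_force": force on a finger pad.
Only numpy, scipy, OpenCV 4.12 (cv2) and the standard library are available. Lean on these libraries where they do the work, as an engineer would, in place of code of your own. Each camera call takes 0.05 s, during which the arm holds its last target. There are 200 camera calls.

## Working session

There is one attempt and no reset: what is moved stays moved. The work goes in short steps, Python scripts to look and compute and a tool call to move; the robot and the scene stay as the last step left them, time stands still between calls to the robot, and variables do not carry over. Pictures are saved under pics/ and viewed, at most 14 in all, crops included, and the job is handed in when it is done.

Besides the shell and the picture viewer there is one more tool, called after "Request:" as name(argument=value, ...) on one line, values as JSON. move_arm: Moves the arm, as the interface text tells. Its arguments: {"type":"object","properties":{"dp":{"type":"array","items":{"type":"array","items":{"type":"number"}}},"rotation":{"type":"array","items":{"type":"array","items":{"type":"number"}}},"hand":{"type":"array","items":{"type":"number"}},"newtons":{"type":"number"}},"required":["dp","rotation","hand"]}

```bash
mkdir -p pics; ls
cat > h.py <<'E'
import numpy as np, cv2
from cell import manip, camera
def snap(name,tag):
    c=camera(name); cv2.imwrite(f'pics/{tag}.png',c['image'][:,:,::-1]); np.save(f'pics/{tag}.npy',c,allow_pickle=True); return c
def load(tag): return np.load(f'pics/{tag}.npy',allow_pickle=True).item()
def ray(c,u,v):
    d=np.array([(u-c['cx'])/c['fx'],(v-c['cy'])/c['fy']]); s=d.copy()
    for _ in range(30): s=d/(1+c['k1']*(s@s))
    R=np.array(c['R']); return -R.T@np.array(c['t']), R.T@np.array([*s,1])
def at(c,u,v,z):
    o,d=ray(c,u,v); return (o+d*(z-o[2])/d[2]).round(1)
def proj(c,X):
    p=np.array(c['R'])@np.array(X,float)+np.array(c['t']); s=p[:2]/p[2]; s=s*(1+c['k1']*(s@s))
    return np.array([c['fx']*s[0]+c['cx'],c['fy']*s[1]+c['cy']]).round(1)
def crop(c,tag,x0,y0,x1,y1,k):
    im=c['image'][y0:y1,x0:x1,::-1]; cv2.imwrite(f'pics/{tag}.png',cv2.resize(im,None,fx=k,fy=k,interpolation=cv2.INTER_CUBIC))
E
python3 - <<'E'
from h import *
for n in('top','side'):
    c=snap(n,n+'0'); print(n,c['fx'],c['k1'],(-np.array(c['R']).T@c['t']).round(),np.array(c['R']).round(2).tolist())
    
print(manip.read_state())
E
```

```text
pics
top 449.5081956905863 -0.028626489295984974 [ 338.   -4. 1411.] [[0.02, -1.0, 0.01], [-0.99, -0.02, -0.14], [0.14, -0.01, -0.99]]
side 502.3247102397484 -0.14305607526828346 [ 244. 1121. 1096.] [[-0.97, -0.25, 0.01], [-0.16, 0.63, -0.76], [0.18, -0.74, -0.65]]
{'clock': 0.1, 'joints': array([ 1.25342033e+00,  3.00435292e-01,  1.52151908e+00, -2.04128612e-05,
        1.32070850e+00, -6.66094856e-02]), 'qd': array([-9.80528850e-05,  1.85011202e-04, -2.20796739e-03, -3.41575257e-04,
       -2.88382750e-03,  1.09754333e-03]), 'effort': array([ 7.44004956e-05, -5.32637823e+01, -3.53288090e+01,  7.09232851e-02,
        2.34537944e-02, -5.73966099e-05]), 'eef_pos': array([136.41890218, 532.5662938 , 204.93220145]), 'eef_rot': array([-3.14052350e+00, -5.15052399e-05,  2.89083118e+00]), 'wrist_force': array([ 0.95036493,  0.03678324, -0.76100256]), 'moment': array([ 0.00730007, -0.04748696,  0.0187937 ]), 'finger_force': 0.0, 'finger_gap': 93.63478493047032}
```

View pics/top0.png

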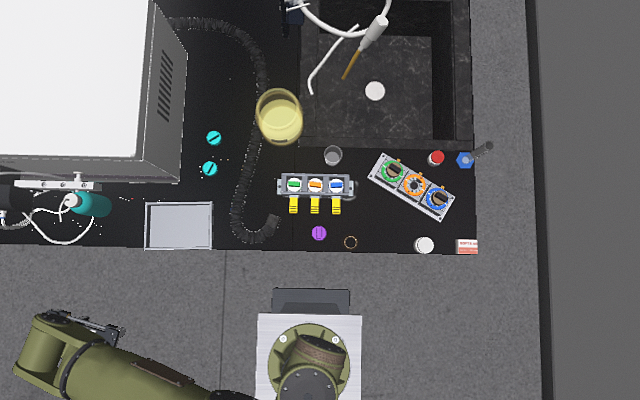

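View pics/side0.png

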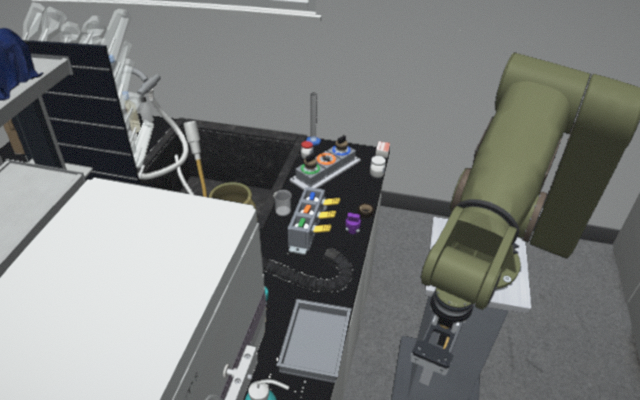

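The top view shows the dock at about (316,185), with fresh green, orange and blue cartridges and the levers below it. The rail is at about (413,185), with spent cartridges in green (392,170) and blue (438,198) and orange empty. The tray is at (179,226).

Run:
```python
from h import *
c=load('top0'); crop(c,'c1',360,145,460,225,8); crop(c,'c2',270,160,360,220,8)
```

```text
(no output)
```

View pics/c1.png

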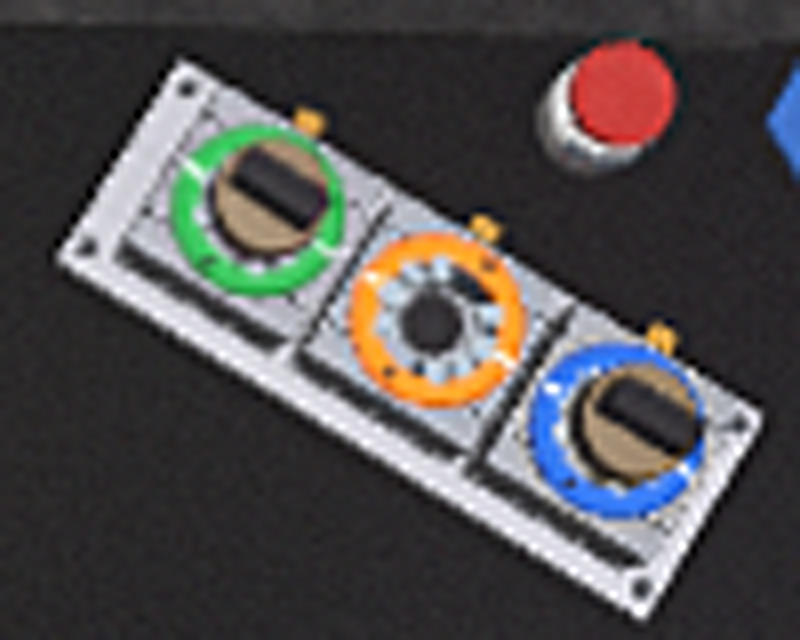

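View pics/c2.png

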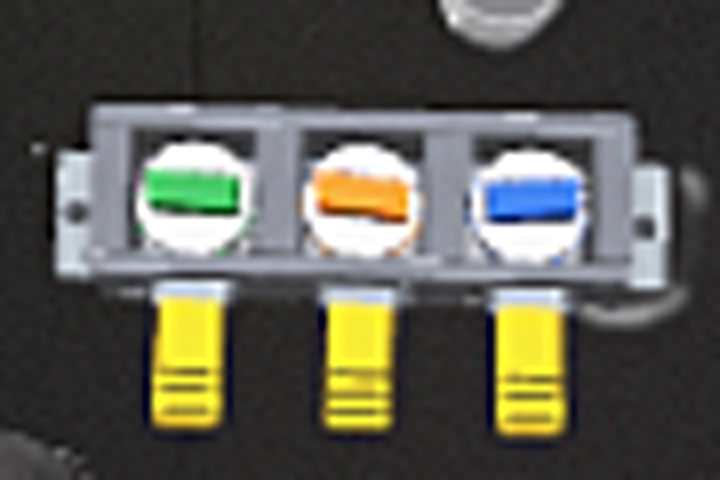

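```bash
cat >> h.py <<'E'
def up(p,x0,y0,k=8): return x0+(p[0]+.5)/k-.5, y0+(p[1]+.5)/k-.5
E
python3 - <<'E'
from h import *
c=load('top0')
f=lambda p,z,o: at(c,*up(p,*o),z)
o=(360,145)
H=[f(p,56,o) for p in((258,210),(437,319),(617,430))]; print('holders',H, [np.linalg.norm(H[i+1]-H[i]) for i in(0,1)])
d=H[0]-H[2]; print('yaw from y', np.arctan2(-d[0],d[1]))
K=[f(p,10,o) for p in((182,62),(763,412),(645,618),(58,258))]; print('rail',K,np.mean(K,0), [np.linalg.norm(K[i]-K[i-1]) for i in range(4)])
for a,b in((0,1),(3,2)): d=K[a]-K[b]; print(np.arctan2(-d[0],d[1]))
for i,j in((3,0),(2,1)): d=K[j]-K[i]; print(np.arctan2(d[1],d[0]))
# spent handle tops z=10+30+70
print('spent', f((278,188),110,o), f((650,415),110,o))
o=(270,160)
print('handles',[f(p,78,o) for p in((192,190),(361,194),(532,200))])
K=[f(p,78,o) for p in((93,107),(635,118),(632,272),(90,262))];print('dock',K,np.mean(K,0), [np.linalg.norm(K[i]-K[i-1]) for i in range(4)])
for a,b in((0,1),(3,2)): d=K[a]-K[b]; print(np.arctan2(-d[0],d[1]))
K=[at(c,u,v,35) for u,v in((145,203),(212,202),(213,249),(144,249))];print('tray',K,np.mean(K,0))
print('purple',at(c,319,233,70),'ring',at(c,350,242,5),'white jar',at(c,425,245,62),'red',at(c,438,157,55),'beaker',at(c,333,155,69))
E
```

```text
holders [array([ 590.9, -242.8,   56. ]), array([ 550.3, -311.5,   56. ]), array([ 509.2, -380.3,   56. ])] [np.float64(79.800062656617), np.float64(80.14143747151032)]
yaw from y -0.5361304422908013
rail [array([ 658.7, -220.5,   10. ]), array([ 523.5, -451.3,   10. ]), array([ 441. , -403.1,   10. ]), array([ 578.2, -171.6,   10. ])] [ 550.35  -311.625   10.   ] [np.float64(94.18842816397353), np.float64(267.48398082875923), np.float64(95.54836471651412), np.float64(269.10237828752093)]
-0.5299043710339487
-0.5350024351652245
-0.545881936836002
-0.5287524654988982
spent [ 589.3 -240.7  110. ] [ 508.2 -377.6  110. ]
handles [array([541.4,  56.3,  78. ]), array([541.5,  -7.1,  78. ]), array([540.7, -71.2,  78. ])]
dock [array([572.1,  94.4,  78. ]), array([ 572.9, -109.5,   78. ]), array([ 514.4, -109.1,   78. ]), array([513.3,  93.5,  78. ])] [543.175  -7.675  78.   ] [np.float64(58.80688735173805), np.float64(203.90156939072344), np.float64(58.50136750538401), np.float64(202.6029861576576)]
0.003923471775515133
0.005429364222015308
tray [array([475.7, 513.3,  35. ]), array([483.8, 307.2,  35. ]), array([340.7, 296.5,  35. ]), array([335.5, 506.1,  35. ])] [408.925 405.775  35.   ]
purple [395.1 -23.4  70. ] ring [ 372.2 -121.4    5. ] white jar [ 366.7 -341.6   62. ] red [ 638.2 -386.5   55. ] beaker [633.  -60.8  69. ]
```

Request:
move_arm(dp=[[28,-48,0],[28,-48,0],[28,-48,0],[28,-48,0],[28,-48,0],[28,-48,0],[28,-48,0],[28,-48,0],[28,-48,0],[28,-48,0]], rotation=[[0,0,-0.18],[0,0,-0.18],[0,0,-0.18],[0,0,-0.18],[0,0,-0.18],[0,0,-0.18],[0,0,-0.18],[0,0,-0.18],[0,0,-0.18],[0,0,-0.18]], hand=[0.5,0.5,0.5,0.5,0.5,0.5,0.5,0.5,0.5,0.5], newtons=60)

```text
clock: 1.35
eef_pos: [417.0, 51.0, 205.4]
eef_rot: [3.142, -0.0, 1.085]
wrist_force: [0.6, 1.2, 0.4]
finger_gap: 46.9
finger_force: 0.0
```

Request:
move_arm(dp=[[28.9,-48.8,0],[28.9,-48.8,0],[28.9,-48.8,0],[28.9,-48.8,0],[28.9,-48.8,0],[28.9,-49,0],[0,0,-45],[0,0,-45],[0,0,-14],[0,0,-10]], rotation=[[0,0,-0.048],[0,0,0],[0,0,0],[0,0,0],[0,0,0],[0,0,0],[0,0,0],[0,0,0],[0,0,0],[0,0,0]], hand=[0.5,0.5,0.5,0.5,0.5,0.5,0.5,0.5,0.5,0.5])

```text
clock: 2.6
eef_pos: [590.3, -240.3, 91.9]
eef_rot: [3.141, -0.0, 1.043]
wrist_force: [1.2, -0.5, 0.6]
finger_gap: 47.0
finger_force: 0.0
```

Request:
move_arm(dp=[[0,0,0],[0,0,0],[0,0,0],[0,0,0]], rotation=[[0,0,0],[0,0,0],[0,0,0],[0,0,0]], hand=[0,0,0,0])

```text
clock: 3.1
eef_pos: [590.3, -240.4, 92.2]
eef_rot: [3.14, -0.0, 1.043]
wrist_force: [0.6, -0.3, 1.2]
finger_gap: 13.8
finger_force: 59.9
```

Request:
move_arm(dp=[[0,0,-3],[0,0,-2.8],[0,0,0]], rotation=[[0,0,0],[0,0,0],[0,0,0]], hand=[0,0,0])

```text
clock: 3.48
eef_pos: [590.4, -240.4, 86.4]
eef_rot: [3.14, -0.0, 1.043]
wrist_force: [-0.7, 0.4, 9.2]
finger_gap: 13.6
finger_force: 59.9
```

Request:
move_arm(dp=[[0,0,0],[0,0,0],[0,0,0],[0,0,0],[0,0,0],[0,0,0],[0,0,0],[0,0,0],[0,0,0]], rotation=[[0,0,0.17],[0,0,0.17],[0,0,0.17],[0,0,0.17],[0,0,0.17],[0,0,0.17],[0,0,0.17],[0,0,0.165],[0,0,0]], hand=[0,0,0,0,0,0,0,0,0])

```text
clock: 4.6
eef_pos: [589.9, -240.7, 86.5]
eef_rot: [-3.141, 0.001, 2.4]
wrist_force: [-4.3, -0.8, 8.7]
finger_gap: 13.6
finger_force: 59.9
```

Request:
move_arm(dp=[[0,0,5],[0,0,10],[0,0,30],[0,0,50]], rotation=[[0,0,0],[0,0,0],[0,0,0],[0,0,0]], hand=[0,0,0,0])

```text
clock: 5.1
eef_pos: [589.0, -239.7, 180.0]
eef_rot: [-3.141, -0.004, 2.398]
wrist_force: [1.0, -0.1, -1.9]
finger_gap: 13.3
finger_force: 59.8
```

Request:
move_arm(dp=[[-15,57.5,0],[-15,57.5,0],[-15,57.5,0],[-15,57.5,0],[-15,57.5,0],[-15,57.5,0],[-15,57.5,0],[-15,57.5,0],[-15,57.5,0],[-15,57.5,0]], rotation=[[0,0,0],[0,0,0],[0,0,0],[0,0,0],[0,0,0],[0,0,0],[0,0,0],[0,0,0],[0,0,0],[0,0,0]], hand=[0,0,0,0,0,0,0,0,0,0])

```text
clock: 6.35
eef_pos: [438.8, 336.6, 180.7]
eef_rot: [-3.141, -0.0, 2.398]
wrist_force: [1.4, -0.1, -1.7]
finger_gap: 13.7
finger_force: 59.8
```

Run:
```python
from h import *
c=snap('top','t1'); crop(c,'t1c',130,150,290,270,4)
```

```text
(no output)
```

View pics/t1c.png

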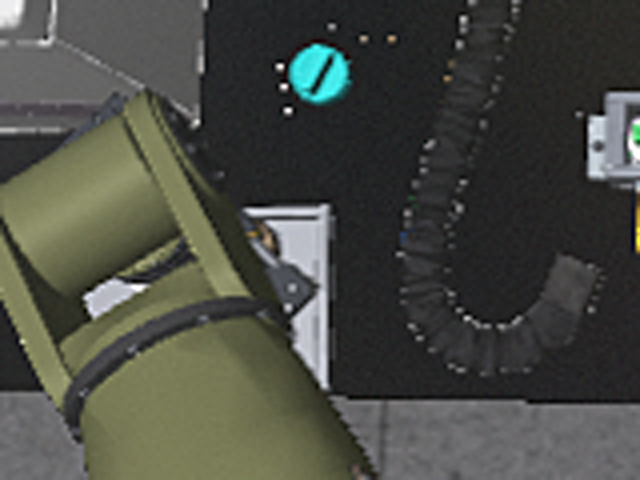

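The tray's right edge is at pixel 212.5, so it hasn't moved. I'll check the arm's clearance to the cabinet with a side view.

Run:
```python
from h import *
c=load('top0'); print('cab base',at(c,60,183,0),at(c,180,183,0),'tops',[ (z,at(c,140,155,z)) for z in(200,300,400)])
c=load('t1'); print([(z,at(c,166,173,z)) for z in(250,350,450)])
print(manip.read_state()['joints'].round(3))
s=snap('side','s1'); cv2.imwrite('pics/s1c.png',cv2.resize(s['image'][100:400,150:550,::-1],None,fx=2,fy=2))
```

```text
cab base [536.5 803.3   0. ] [545.6 419.9   0. ] tops [(200, array([591.3, 475. , 200. ])), (300, array([570.4, 435.4, 300. ])), (400, array([549.5, 395.8, 400. ]))]
[(250, array([534.5, 383.1, 250. ])), (350, array([517.6, 349.8, 350. ])), (450, array([500.7, 316.4, 450. ]))]
[ 0.597  0.331  1.539  0.002  1.271 -0.234]
```

View pics/s1c.png

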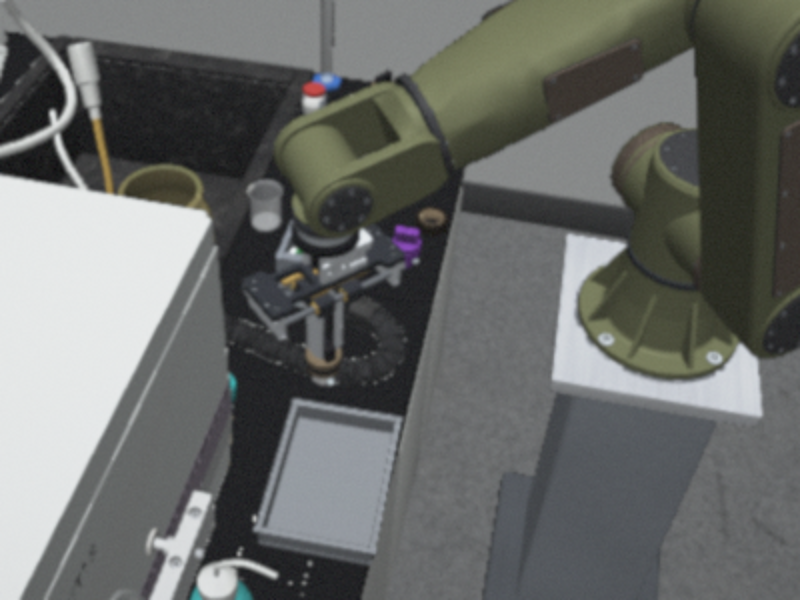

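Request:
move_arm(dp=[[-22,51.5,0],[-22,51.5,0],[0,0,-45],[0,0,-45],[0,0,-22],[0,0,-9],[0,0,0],[0,0,0]], rotation=[[0,0,0],[0,0,0],[0,0,0],[0,0,0],[0,0,0],[0,0,0],[0,0,0],[0,0,0]], hand=[0,0,0,0,0,0,0,0.45])

```text
clock: 7.45
eef_pos: [396.5, 438.2, 61.0]
eef_rot: [3.14, 0.0, 2.398]
wrist_force: [-0.4, -0.1, 0.0]
finger_gap: 20.6
finger_force: 0.0
```

Request:
move_arm(dp=[[0,0,0],[0,0,15],[0,0,45],[0,0,60]], rotation=[[0,0,0],[0,0,0],[0,0,0],[0,0,0]], hand=[0.45,0.45,0.45,0.45])

```text
clock: 7.95
eef_pos: [395.5, 437.4, 181.5]
eef_rot: [-3.14, -0.0, 2.398]
wrist_force: [0.3, -0.4, 0.3]
finger_gap: 42.2
finger_force: 0.0
```

Request:
move_arm(dp=[[7.5,-54.4,0],[7.5,-54.4,0],[7.5,-54.4,0],[7.5,-54.4,0],[7.5,-54.4,0],[7.5,-54.4,0],[7.5,-54.4,0],[7.5,-54.4,0],[7.5,-54.4,0],[7.5,-54.4,0]], rotation=[[0,0,-0.136],[0,0,-0.136],[0,0,-0.136],[0,0,-0.136],[0,0,-0.136],[0,0,-0.136],[0,0,-0.136],[0,0,-0.136],[0,0,-0.136],[0,0,-0.136]], hand=[0.45,0.45,0.45,0.45,0.45,0.45,0.45,0.45,0.45,0.45])

```text
clock: 9.2
eef_pos: [471.1, -108.1, 181.2]
eef_rot: [3.14, -0.001, 1.033]
wrist_force: [0.7, 0.7, -0.2]
finger_gap: 42.3
finger_force: 0.0
```

Request:
move_arm(dp=[[7.5,-54.4,0],[7.5,-54.4,0],[7.5,-54.4,0],[7.5,-54.4,0],[7.5,-54.4,0],[0,0,0]], rotation=[[0,0,0],[0,0,0],[0,0,0],[0,0,0],[0,0,0],[0,0,0]], hand=[0.45,0.45,0.45,0.45,0.45,0.45])

```text
clock: 9.95
eef_pos: [507.8, -381.1, 180.0]
eef_rot: [3.141, 0.0, 1.035]
wrist_force: [0.5, 0.5, -0.5]
finger_gap: 42.3
finger_force: 0.0
```

Request:
move_arm(dp=[[0.5,2.3,-30],[0,0,-30],[0,0,-20],[0,0,-9],[0,0,0],[0,0,0],[0,0,0]], rotation=[[0,0,0],[0,0,0],[0,0,0],[0,0,0],[0,0,0],[0,0,0],[0,0,0]], hand=[0.45,0.45,0.45,0.45,0,0,0])

```text
clock: 10.82
eef_pos: [509.2, -376.1, 91.5]
eef_rot: [3.14, 0.0, 1.038]
wrist_force: [0.9, -0.7, 0.3]
finger_gap: 15.7
finger_force: 0.5
```

Request:
move_arm(dp=[[0,0,0],[0,0,-3],[0,0,-2.8],[0,0,0]], rotation=[[0,0,0],[0,0,0],[0,0,0],[0,0,0]], hand=[0,0,0,0])

```text
clock: 11.32
eef_pos: [509.3, -376.2, 85.8]
eef_rot: [3.14, 0.0, 1.038]
wrist_force: [-0.5, 1.1, 9.0]
finger_gap: 13.5
finger_force: 60.0
```

Request:
move_arm(dp=[[-0.15,-0.05,0],[-0.15,-0.05,0],[-0.15,-0.05,0],[-0.15,-0.05,0],[-0.15,-0.05,0],[-0.15,-0.05,0],[-0.15,-0.05,0],[-0.15,-0.05,0],[0,0,0]], rotation=[[0,0,0.17],[0,0,0.17],[0,0,0.17],[0,0,0.17],[0,0,0.17],[0,0,0.17],[0,0,0.17],[0,0,0.17],[0,0,0]], hand=[0,0,0,0,0,0,0,0,0])

```text
clock: 12.45
eef_pos: [507.0, -377.4, 85.8]
eef_rot: [-3.14, 0.001, 2.4]
wrist_force: [-6.6, -3.0, 9.2]
finger_gap: 13.6
finger_force: 60.0
```

Request:
move_arm(dp=[[0,0,5],[0,0,10],[0,0,30],[0,0,50]], rotation=[[0,0,0],[0,0,0],[0,0,0],[0,0,0]], hand=[0,0,0,0])

```text
clock: 12.95
eef_pos: [507.1, -375.6, 179.3]
eef_rot: [3.141, -0.004, 2.398]
wrist_force: [0.4, -0.4, -0.5]
finger_gap: 13.2
finger_force: 60.0
```

Request:
move_arm(dp=[[-8.6,56.6,0],[-8.6,56.6,0],[-8.6,56.6,0],[-8.6,56.6,0],[-8.6,56.6,0],[-8.6,56.6,0],[-8.6,56.6,0],[-8.6,56.6,0],[-8.6,56.6,0],[-8.6,56.6,0]], rotation=[[0,0,0],[0,0,0],[0,0,0],[0,0,0],[0,0,0],[0,0,0],[0,0,0],[0,0,0],[0,0,0],[0,0,0]], hand=[0,0,0,0,0,0,0,0,0,0])

```text
clock: 14.2
eef_pos: [421.0, 191.7, 180.1]
eef_rot: [3.141, -0.0, 2.398]
wrist_force: [0.9, -0.2, -0.7]
finger_gap: 13.8
finger_force: 60.0
```

Run:
```python
from h import *
s=snap('side','s2'); cv2.imwrite('pics/s2c.png',cv2.resize(s['image'][150:400,200:500,::-1],None,fx=2.4,fy=2.4))
```

```text
(no output)
```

View pics/s2c.png

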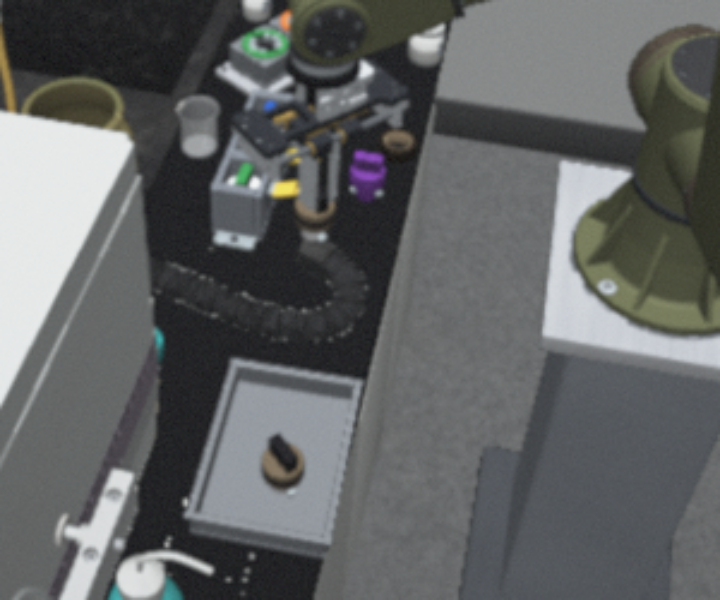

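The first spent cartridge stands in the tray at crop (283,460), and the second is held.

Run:
```python
from h import *
c=load('s2')
for p in((232,362),(362,380),(330,545),(190,515)): print(at(c,200+p[0]/2.4,150+p[1]/2.4,35))
print(at(c,200+283/2.4,150+445/2.4,75))
```

```text
[485.2 314.7  35. ]
[340.7 303.3  35. ]
[331.9 509.9  35. ]
[474.  511.8  35. ]
[398.3 434.1  75. ]
```

Request:
move_arm(dp=[[-8.7,55.5,0],[-8.7,55.5,0],[-8.7,55.5,0],[0,0,-45],[0,0,-45],[0,0,-21],[0,0,-9],[0,0,0],[0,0,0],[0,0,0]], rotation=[[0,0,0],[0,0,0],[0,0,0],[0,0,0],[0,0,0],[0,0,0],[0,0,0],[0,0,0],[0,0,0],[0,0,0]], hand=[0,0,0,0,0,0,0,0,0.4,0.4])

```text
clock: 15.5
eef_pos: [396.0, 356.5, 60.8]
eef_rot: [3.14, 0.0, 2.398]
wrist_force: [-0.5, -0.0, -0.3]
finger_gap: 30.1
finger_force: 0.0
```

Request:
move_arm(dp=[[0,0,15],[0,0,45],[0,0,60],[7.5,-45,0],[7.5,-45,0],[7.5,-45,0],[7.5,-45,0],[7.5,-45,0],[7.5,-45,0],[15,-26,0]], rotation=[[0,0,0],[0,0,0],[0,0,0],[0,0,-0.13],[0,0,-0.13],[0,0,-0.13],[0,0,-0.13],[0,0,-0.13],[0,0,-0.13],[0,0,-0.05]], hand=[0.4,0.4,0.4,0.2,0,0,0,0,0,0])

```text
clock: 16.75
eef_pos: [455.8, 58.4, 181.4]
eef_rot: [3.14, -0.0, 1.564]
wrist_force: [0.0, -0.0, -0.4]
finger_gap: 0.7
finger_force: 0.0
```

Request:
move_arm(dp=[[8,-1.5,-50],[0,0,-50],[0,0,-8],[0,0,-8],[0,0,-8],[0,0,-8],[0,0,-4],[0,0,-2],[0,0,0]], rotation=[[0,0,0],[0,0,0],[0,0,0],[0,0,0],[0,0,0],[0,0,0],[0,0,0],[0,0,0],[0,0,0]], hand=[0,0,0,0,0,0,0,0,0])

```text
clock: 17.88
eef_pos: [465.6, 58.9, 44.9]
eef_rot: [3.137, -0.0, 1.568]
wrist_force: [1.5, -0.8, 4.0]
finger_gap: 0.6
finger_force: 1.5
```

Request:
move_arm(dp=[[0,0,-2],[0,0,-2],[0,0,-1],[0,0,0]], rotation=[[0,0,0],[0,0,0],[0,0,0],[0,0,0]], hand=[0,0,0,0])

```text
clock: 18.38
eef_pos: [466.1, 58.9, 41.3]
eef_rot: [3.136, -0.0, 1.568]
wrist_force: [-7.8, -1.4, 31.5]
finger_gap: 0.0
finger_force: 16.1
```

Request:
move_arm(dp=[[0,0,25],[0,0,20],[-1,-33,0],[-1,-33,0],[0,0,-12],[0,0,-10],[0,0,-10],[0,0,-8],[0,0,-4],[0,0,0]], rotation=[[0,0,0],[0,0,0],[0,0,0],[0,0,0],[0,0,0],[0,0,0],[0,0,0],[0,0,0],[0,0,0],[0,0,0]], hand=[0,0,0,0,0,0,0,0,0,0])

```text
clock: 19.62
eef_pos: [463.2, -6.8, 40.2]
eef_rot: [3.138, 0.0, 1.568]
wrist_force: [-3.7, -0.8, 21.5]
finger_gap: 0.4
finger_force: 10.2
```

Request:
move_arm(dp=[[0,0,24],[0,0,20],[0,-32,0],[0,-32,0],[0,0,-12],[0,0,-10],[0,0,-10],[0,0,-8],[0,0,-4],[0,0,0]], rotation=[[0,0,0],[0,0,0],[0,0,0],[0,0,0],[0,0,0],[0,0,0],[0,0,0],[0,0,0],[0,0,0],[0,0,0]], hand=[0,0,0,0,0,0,0,0,0,0])

```text
clock: 20.88
eef_pos: [462.9, -70.4, 39.9]
eef_rot: [3.139, 0.001, 1.569]
wrist_force: [-7.3, -0.1, 28.7]
finger_gap: 0.5
finger_force: 14.0
```

Request:
move_arm(dp=[[0,0,60],[0,0,60],[0,50,20],[0,50,0],[0,50,0],[0,50,0],[0,40,0]], rotation=[[0,0,0],[0,0,0],[0,0,0],[0,0,0],[0,0,0],[0,0,0],[0,0,0]], hand=[0,0,0,0,0.4,0.4,0.4])

```text
clock: 21.75
eef_pos: [460.7, 171.8, 177.8]
eef_rot: [-3.141, -0.0, 1.569]
wrist_force: [0.4, 0.6, 0.2]
finger_gap: 26.8
finger_force: 0.0
```

Run:
```python
from h import *
c=snap('top','t3'); crop(c,'t3c',270,150,370,225,8)
# measure coloured handles
hsv=cv2.cvtColor(c['image'],cv2.COLOR_RGB2HSV)
for n,lo,hi in(('green',50,75),('orange',8,18),('blue',100,125)):
    m=((hsv[...,0]>=lo)&(hsv[...,0]<=hi)&(hsv[...,1]>110)&(hsv[...,2]>60)).astype(np.uint8); m[:,:280]=0; m[:,352:]=0; m[:160]=0; m[200:]=0
    k,l,st,ce=cv2.connectedComponentsWithStats(m); i=1+np.argmax(st[1:,4])
    v,u=np.nonzero(l==i); r=cv2.minAreaRect(np.c_[u,v].astype(np.float32)); b=cv2.boxPoints(r)
    P=[at(c,*p,108)[:2] for p in b]; e=max((P[1]-P[0],P[2]-P[1]),key=np.linalg.norm); a=np.arctan2(-e[0],e[1]); a=(a+np.pi/2)%np.pi-np.pi/2
    print(n,st[i,4],at(c,*r[0],108),'yaw',round(a,3),'len',np.linalg.norm(e).round())
```

```text
green 53 [540.7  56.9 108. ] yaw -0.119 len 36.0
orange 42 [540.8  -6.4 108. ] yaw 0.025 len 32.0
blue 60 [540.9 -72.4 108. ] yaw 0.026 len 35.0
```

View pics/t3c.png

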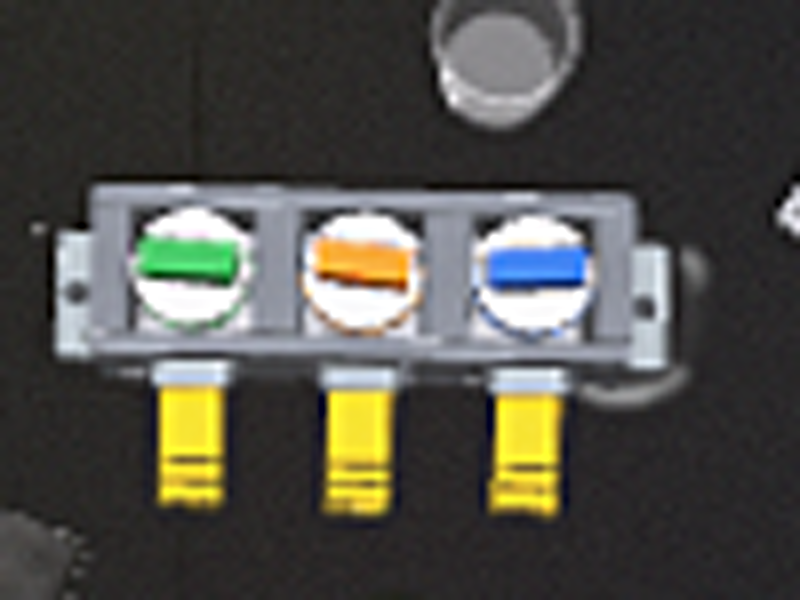

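Request:
move_arm(dp=[[40,-57.5,0],[40,-57.5,0],[0,0,-40],[0,0,-38],[0,0,-10],[0,0,0],[0,0,0],[0,0,0],[0,0,0]], rotation=[[0,0,-0.08],[0,0,0],[0,0,0],[0,0,0],[0,0,0],[0,0,0],[0,0,0],[0,0,0],[0,0,0]], hand=[0.4,0.4,0.4,0.4,0.4,0.4,0,0,0])

```text
clock: 22.92
eef_pos: [537.1, 66.1, 92.9]
eef_rot: [3.13, -0.001, 1.488]
wrist_force: [21.5, -2.2, -1.9]
finger_gap: 14.1
finger_force: 59.4
```

Request:
move_arm(dp=[[0,0,0],[0,0,0],[3.5,-9,-2],[0,0,0]], rotation=[[0,0,0],[0,0,0],[0,0,0],[0,0,0]], hand=[0.4,0.4,0.4,0.4])

```text
clock: 23.42
eef_pos: [536.5, 56.4, 87.6]
eef_rot: [-3.141, 0.0, 1.487]
wrist_force: [0.1, 1.2, 0.5]
finger_gap: 37.6
finger_force: 0.0
```

Run:
```python
from h import *
for _ in range(1): s=manip.read_state(); print(s['eef_pos'],s['eef_rot'],s['wrist_force'])
```

```text
[536.45300343  56.36869866  87.58512283] [-3.14094626e+00  1.69265575e-04  1.48703285e+00] [0.12423907 1.21795941 0.52656508]
```

Request:
move_arm(dp=[[4.2,0.6,2.2],[0,0,0],[0,0,0],[0,0,0],[0,0,0]], rotation=[[0,0,0],[0,0,0],[0,0,0],[0,0,0],[0,0,0]], hand=[0.4,0,0,0,0])

```text
clock: 24.05
eef_pos: [540.6, 57.7, 89.9]
eef_rot: [-3.141, 0.0, 1.488]
wrist_force: [-0.1, 0.1, -0.5]
finger_gap: 13.4
finger_force: 60.0
```

Request:
move_arm(dp=[[0,0,40],[0,0,50],[8.1,-49.7,0],[8.1,-49.7,0],[8.1,-49.7,0],[8.1,-49.7,0],[8.1,-49.7,0],[8.1,-49.7,0],[0,0,0],[0,0,0]], rotation=[[0,0,0],[0,0,0],[0,0,0.151],[0,0,0.151],[0,0,0.151],[0,0,0.151],[0,0,0.151],[0,0,0.152],[0,0,0],[0,0,0]], hand=[0,0,0,0,0,0,0,0,0,0])

```text
clock: 25.3
eef_pos: [589.1, -240.1, 179.7]
eef_rot: [-3.142, -0.001, 2.393]
wrist_force: [-0.2, -0.2, -0.9]
finger_gap: 13.6
finger_force: 60.0
```

Request:
move_arm(dp=[[0,-0.4,-35],[0,0,-33],[0,0,-4],[0,0,-4],[0,0,-3],[0,0,0]], rotation=[[0,0,0],[0,0,0],[0,0,0],[0,0,0],[0,0,0],[0,0,0]], hand=[0,0,0,0,0,0])

```text
clock: 26.05
eef_pos: [589.5, -240.9, 101.6]
eef_rot: [3.141, 0.001, 2.395]
wrist_force: [0.4, -0.8, -1.9]
finger_gap: 13.4
finger_force: 60.0
```

Free entry. Press on down to about 86.5.

Request:
move_arm(dp=[[0,0,-4],[0,0,-4],[0,0,-4],[0,0,-3],[0,0,0]], rotation=[[0,0,0],[0,0,0],[0,0,0],[0,0,0],[0,0,0]], hand=[0,0,0,0,0])

```text
clock: 26.68
eef_pos: [589.7, -241.1, 86.7]
eef_rot: [3.141, 0.001, 2.395]
wrist_force: [-0.7, 0.6, 8.7]
finger_gap: 13.6
finger_force: 60.0
```

Request:
move_arm(dp=[[0,0,-1],[0,0,0],[0,0,0],[0,0,0],[0,0,0],[0,0,0],[0,0,0],[0,0,0],[0,0,0],[0,0,0]], rotation=[[0,0,0],[0,0,-0.17],[0,0,-0.17],[0,0,-0.17],[0,0,-0.17],[0,0,-0.17],[0,0,-0.17],[0,0,-0.17],[0,0,-0.17],[0,0,0]], hand=[0,0,0,0,0,0,0,0,0,0])

```text
clock: 27.92
eef_pos: [589.9, -241.3, 86.1]
eef_rot: [3.139, -0.0, 1.032]
wrist_force: [0.5, -0.3, 9.0]
finger_gap: 13.6
finger_force: 60.0
```

Run:
```python
from h import *
s=manip.read_state(); print(s['moment'])
```

```text
[-0.00828512  0.11450087 -0.01316777]
```

Request:
move_arm(dp=[[0,0,2.5],[0,0,2.5],[0,0,0.5],[0,0,0]], rotation=[[0,0,0],[0,0,0],[0,0,0],[0,0,0]], hand=[0,0,0,0])

```text
clock: 28.42
eef_pos: [589.7, -241.2, 91.0]
eef_rot: [3.14, -0.0, 1.035]
wrist_force: [2.5, -1.6, 4.4]
finger_gap: 13.4
finger_force: 60.0
```

Request:
move_arm(dp=[[0,0,0],[0,0,0],[0,0,10],[0,0,40],[0,0,40],[-9.8,47,0],[-9.8,47,0],[-9.8,47,0],[-9.8,47,0],[-9.8,47,0]], rotation=[[0,0,0],[0,0,0],[0,0,0],[0,0,0],[0,0,0],[0,0,0.088],[0,0,0.088],[0,0,0.088],[0,0,0.088],[0,0,0.088]], hand=[0.35,0.35,0.35,0.35,0.35,0.35,0.35,0.35,0.35,0.35])

```text
clock: 29.68
eef_pos: [539.8, -4.5, 181.2]
eef_rot: [3.141, -0.0, 1.478]
wrist_force: [0.9, 0.5, 0.9]
finger_gap: 32.9
finger_force: 0.0
```

Request:
move_arm(dp=[[0,0,0],[0,0,0]], rotation=[[0,0,0],[0,0,0]], hand=[0.35,0.35])

```text
clock: 29.92
eef_pos: [540.5, -6.3, 181.0]
eef_rot: [3.141, 0.0, 1.474]
wrist_force: [-0.2, -0.6, 0.1]
finger_gap: 32.7
finger_force: 0.0
```

Target (540.7,−7,90).

Request:
move_arm(dp=[[0.2,-0.7,-40],[0,0,-40],[0,0,-11],[0,0,0],[0,0,0],[0,0,0],[0,0,0],[0,0,0]], rotation=[[0,0,0],[0,0,0],[0,0,0],[0,0,0],[0,0,0],[0,0,0],[0,0,0],[0,0,0]], hand=[0.35,0.35,0.35,0.35,0,0,0,0])

```text
clock: 30.92
eef_pos: [540.9, -6.7, 90.2]
eef_rot: [3.14, 0.0, 1.475]
wrist_force: [0.8, -0.6, 3.4]
finger_gap: 13.6
finger_force: 60.0
```

Request:
move_arm(dp=[[0,0,40],[0,0,50],[1.2,-43.3,0],[1.2,-43.3,0],[1.2,-43.3,0],[1.2,-43.3,0],[1.1,-43.3,0],[1.1,-43.4,0],[1.1,-43.4,0],[0,0,0]], rotation=[[0,0,0],[0,0,0],[0,0,0.131],[0,0,0.131],[0,0,0.131],[0,0,0.131],[0,0,0.132],[0,0,0.132],[0,0,0.132],[0,0,0]], hand=[0,0,0,0,0,0,0,0,0,0])

```text
clock: 32.17
eef_pos: [547.8, -312.2, 178.5]
eef_rot: [-3.141, -0.001, 2.393]
wrist_force: [-0.6, 0.6, -2.1]
finger_gap: 13.4
finger_force: 60.0
```

Request:
move_arm(dp=[[0,0,0],[0,0,0]], rotation=[[0,0,0],[0,0,0]], hand=[0,0])

```text
clock: 32.42
eef_pos: [548.8, -308.9, 179.6]
eef_rot: [3.142, -0.0, 2.395]
wrist_force: [-0.5, 0.8, -1.3]
finger_gap: 13.8
finger_force: 60.0
```

Request:
move_arm(dp=[[0.2,-0.4,-35],[0,0,-33],[0,0,-4],[0,0,-4],[0,0,-3],[0,0,0]], rotation=[[0,0,0],[0,0,0],[0,0,0],[0,0,0],[0,0,0],[0,0,0]], hand=[0,0,0,0,0,0])

```text
clock: 33.17
eef_pos: [549.0, -310.4, 101.2]
eef_rot: [3.141, 0.001, 2.395]
wrist_force: [-0.3, -0.2, -1.7]
finger_gap: 13.4
finger_force: 60.0
```

Request:
move_arm(dp=[[0,0,-4],[0,0,-4],[0,0,-4],[0,0,-3.5],[0,0,0]], rotation=[[0,0,0],[0,0,0],[0,0,0],[0,0,0],[0,0,0]], hand=[0,0,0,0,0])

```text
clock: 33.8
eef_pos: [549.3, -310.6, 86.0]
eef_rot: [3.141, 0.002, 2.395]
wrist_force: [-0.6, 1.5, 9.5]
finger_gap: 13.4
finger_force: 60.0
```

Request:
move_arm(dp=[[0,0,0],[0,0,0],[0,0,0],[0,0,0],[0,0,0],[0,0,0],[0,0,0],[0,0,0],[0,0,0]], rotation=[[0,0,-0.17],[0,0,-0.17],[0,0,-0.17],[0,0,-0.17],[0,0,-0.17],[0,0,-0.17],[0,0,-0.17],[0,0,-0.17],[0,0,0]], hand=[0,0,0,0,0,0,0,0,0])

```text
clock: 34.92
eef_pos: [549.4, -310.8, 86.2]
eef_rot: [3.139, 0.0, 1.032]
wrist_force: [-0.0, -0.5, 8.9]
finger_gap: 13.6
finger_force: 60.0
```

Request:
move_arm(dp=[[0,0,2.5],[0,0,2.5],[0,0,0.5],[0,0,0]], rotation=[[0,0,0],[0,0,0],[0,0,0],[0,0,0]], hand=[0,0,0,0])

```text
clock: 35.42
eef_pos: [549.3, -310.7, 91.2]
eef_rot: [3.14, 0.0, 1.035]
wrist_force: [1.8, -0.9, 5.1]
finger_gap: 13.3
finger_force: 60.0
```

Request:
move_arm(dp=[[0,0,0],[0,0,0],[0,0,10],[0,0,40],[0,0,40],[-1.7,47.8,0],[-1.7,47.8,0],[-1.7,47.8,0],[-1.7,47.8,0],[-1.7,47.8,0]], rotation=[[0,0,0],[0,0,0],[0,0,0],[0,0,0],[0,0,0],[0,0,0.106],[0,0,0.106],[0,0,0.106],[0,0,0.106],[0,0,0.106]], hand=[0.35,0.35,0.35,0.35,0.35,0.35,0.35,0.35,0.35,0.35])

```text
clock: 36.67
eef_pos: [540.1, -69.8, 181.3]
eef_rot: [3.141, 0.0, 1.568]
wrist_force: [0.1, 0.3, -0.6]
finger_gap: 33.0
finger_force: 0.0
```

Request:
move_arm(dp=[[0,0,0],[0,0,0]], rotation=[[0,0,0],[0,0,0]], hand=[0.35,0.35])

```text
clock: 36.92
eef_pos: [540.4, -71.7, 181.0]
eef_rot: [3.141, 0.0, 1.564]
wrist_force: [-0.1, -0.2, -0.7]
finger_gap: 32.6
finger_force: 0.0
```

Request:
move_arm(dp=[[0.3,0,-40],[0,0,-40],[0,0,-11],[0,0,0],[0,0,0],[0,0,0],[0,0,0],[0,0,0]], rotation=[[0,0,0],[0,0,0],[0,0,0],[0,0,0],[0,0,0],[0,0,0],[0,0,0],[0,0,0]], hand=[0.35,0.35,0.35,0.35,0,0,0,0])

```text
clock: 37.92
eef_pos: [541.0, -71.4, 90.2]
eef_rot: [3.14, 0.0, 1.565]
wrist_force: [0.4, -0.6, 4.5]
finger_gap: 13.2
finger_force: 60.0
```

Request:
move_arm(dp=[[0,0,40],[0,0,50],[-4.6,-44.1,0],[-4.6,-44.1,0],[-4.6,-44.1,0],[-4.6,-44.1,0],[-4.6,-44,0],[-4.6,-44,0],[-4.6,-44,0],[0,0,0]], rotation=[[0,0,0],[0,0,0],[0,0,0.119],[0,0,0.119],[0,0,0.119],[0,0,0.119],[0,0,0.118],[0,0,0.118],[0,0,0.118],[0,0,0]], hand=[0,0,0,0,0,0,0,0,0,0])

```text
clock: 39.17
eef_pos: [507.3, -381.9, 178.5]
eef_rot: [-3.141, -0.001, 2.393]
wrist_force: [0.1, 0.9, -1.5]
finger_gap: 13.8
finger_force: 60.0
```

Request:
move_arm(dp=[[0,0,0],[0,0,0],[0,0,0]], rotation=[[0,0,0],[0,0,0],[0,0,0]], hand=[0,0,0])

```text
clock: 39.55
eef_pos: [508.7, -379.0, 179.7]
eef_rot: [3.142, 0.0, 2.395]
wrist_force: [0.9, -0.1, -0.9]
finger_gap: 13.6
finger_force: 60.0
```

Request:
move_arm(dp=[[0,-0.3,-35],[0,0,-33],[0,0,-4],[0,0,-4],[0,0,-3],[0,0,0]], rotation=[[0,0,0],[0,0,0],[0,0,0],[0,0,0],[0,0,0],[0,0,0]], hand=[0,0,0,0,0,0])

```text
clock: 40.3
eef_pos: [508.6, -380.2, 101.2]
eef_rot: [3.142, 0.001, 2.395]
wrist_force: [-0.4, -0.9, -1.4]
finger_gap: 13.9
finger_force: 60.0
```

Request:
move_arm(dp=[[0,0,-4],[0,0,-4],[0,0,-4],[0,0,-3.5],[0,0,0]], rotation=[[0,0,0],[0,0,0],[0,0,0],[0,0,0],[0,0,0]], hand=[0,0,0,0,0])

```text
clock: 40.92
eef_pos: [508.8, -380.4, 86.0]
eef_rot: [3.142, 0.002, 2.395]
wrist_force: [-0.9, -0.1, 9.2]
finger_gap: 13.5
finger_force: 60.0
```

Request:
move_arm(dp=[[0,0,0],[0,0,0],[0,0,0],[0,0,0],[0,0,0],[0,0,0],[0,0,0],[0,0,0],[0,0,0]], rotation=[[0,0,-0.17],[0,0,-0.17],[0,0,-0.17],[0,0,-0.17],[0,0,-0.17],[0,0,-0.17],[0,0,-0.17],[0,0,-0.17],[0,0,0]], hand=[0,0,0,0,0,0,0,0,0])

```text
clock: 42.05
eef_pos: [508.8, -380.5, 86.1]
eef_rot: [3.14, 0.0, 1.032]
wrist_force: [-0.0, -0.2, 8.8]
finger_gap: 13.5
finger_force: 60.0
```

Request:
move_arm(dp=[[0,0,2.5],[0,0,2.5],[0,0,0.5],[0,0,0]], rotation=[[0,0,0],[0,0,0],[0,0,0],[0,0,0]], hand=[0,0,0,0])

```text
clock: 42.55
eef_pos: [508.8, -380.4, 91.2]
eef_rot: [3.14, 0.0, 1.035]
wrist_force: [0.6, -1.7, 5.4]
finger_gap: 13.3
finger_force: 60.0
```

Release, rise and retreat clear of the view.

Request:
move_arm(dp=[[0,0,0],[0,0,0],[0,0,10],[0,0,45],[0,0,45],[-14,50,0],[-14,50,0],[-14,50,0],[-14,50,0],[-14,50,0]], rotation=[[0,0,0],[0,0,0],[0,0,0],[0,0,0],[0,0,0],[0,0,0],[0,0,0],[0,0,0],[0,0,0],[0,0,0]], hand=[0.35,0.35,0.35,0.35,0.35,0.35,0.35,0.35,0.35,0.35])

```text
clock: 43.8
eef_pos: [437.8, -128.6, 191.2]
eef_rot: [3.141, -0.0, 1.035]
wrist_force: [1.1, 0.4, -0.1]
finger_gap: 32.8
finger_force: 0.0
```

Request:
move_arm(dp=[[0,50,0],[0,50,0],[0,0,0]], rotation=[[0,0,0],[0,0,0],[0,0,0]], hand=[0.35,0.35,0.35])

```text
clock: 44.18
eef_pos: [438.3, -27.7, 191.3]
eef_rot: [3.141, -0.001, 1.039]
wrist_force: [-0.2, -1.4, 0.1]
finger_gap: 33.1
finger_force: 0.0
```

Run:
```python
from h import *
c=snap('top','f1'); a=cv2.resize(c['image'][145:225,360:460,::-1],None,fx=7,fy=7,interpolation=cv2.INTER_CUBIC); cv2.imwrite('pics/f1c.png',a)
s=snap('side','f2'); cv2.imwrite('pics/f2c.png',cv2.resize(s['image'][130:400,240:420,::-1],None,fx=2.2,fy=2.2))
```

```text
(no output)
```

View pics/f1c.png

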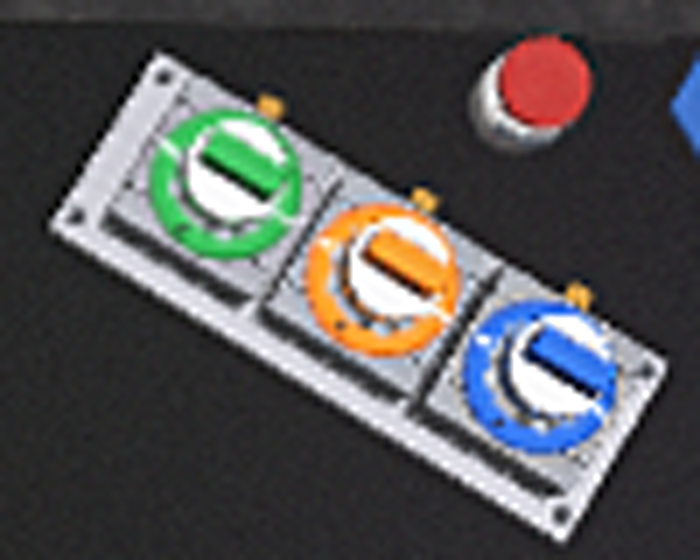

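View pics/f2c.png

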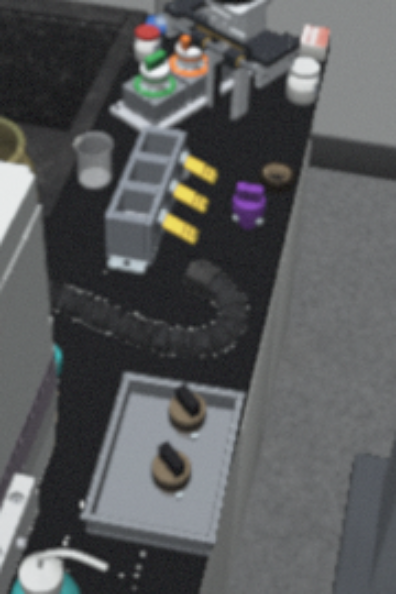

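The top view shows all three fresh cartridges in their own collars with the handles in line with the row (green (245,165), orange (405,262), blue (570,365) in the crop). The side view shows both spent cartridges standing in the tray at (187,405) and (170,468), and the dock empty.

```bash
python3 -c "
from cell import manip
print(manip.sign_off())"
```

```text
the job is handed in; nothing more can be done
None
```

The job is handed in: both spent cartridges are in the grey tray, and the blue, orange and green cartridges are turned in line with the row in their own holders. That they locked is judged from the final pictures and the press forces; their seated height was not measured separately.

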